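# Open the push-to-turn air valve on the twin-outlet block

### The job

Two compressed-air blocks stand on the bench, each with a black sprung knob on top. Open the air on the block with two brass couplings side by side on its front: press its knob down against the spring, turn it clockwise (seen from above) as far as it goes while keeping it down, then let go so that it springs back up. Leave the valve of the block with the single coupling shut.

Things in the scene. Friction and masses are not known exactly. Their poses are not given: they have to be found in the camera images.
- twin_knob (a point): Centre of the grip bar of the twin block's black knob, 97 mm above the bench when up. Bar: 46 mm along this point's x, 16 mm wide (y), 33 mm high (z, up, the turning axis), on a round skirt 60 mm across; bar top 16.5 mm above, skirt's upper face 16.5 mm below the point. White pointer line at the bar's -x end. Block: 96 x 104 mm, 58 high, two brass couplings jut 30 mm from its front. Moves with the knob.
- twin_press (a joint): How far the twin block's knob is pressed down, m: 0 up, 0.012 fully down. Spring: 5 N at the start, 10.5 N fully down. A pin inside blocks turning unless the knob is 7 mm down (press 9 mm or more to be safe). Let go part-way round it stays stuck down; beyond 57 degrees it springs up by itself.
- twin_turn (a joint): Turn of the twin block's knob, rad, growing clockwise seen from above: 0 shut (pointer at the white dot on the block's front), 1.22 (70 degrees) open at a firm stop (white bar mark). Starts shut, within 0 to 0.1 (0.2 of play). Light friction (0.04 N m), stays where it is left.
- single_turn (a joint): Turn of the knob on the other block (same size and make, but one brass coupling in the middle of its front), rad, same sense: near 0 shut; to be left shut.

How it is judged:
By the outcome, as a careful person would: the job done as asked, in the order asked, and still so for the second after the job is handed in, with the robot touching nothing.
It also fails if it takes over 29 s, if anything falls off the work surface, if the arm or the gripper's body presses on something with over 40 N, if the wrist force passes 120 N, or if a joint passes its speed limit or range.

### The arm

A 6-joint arm with a two-finger parallel gripper is mounted at the origin on a cart in front of the work surface, level with it; the furniture and walls round the work are solid. World frame = base frame: x ahead of the robot, y to its left, z up, the work surface at z = 0. Lengths are in m, angles in rad, forces in N, time in s.
With the tool pointing down it reaches from about 0.35 to 0.975 m from the base axis. Payload 4.9 kg.
Tool frame: the origin (TCP) lies midway between the tips of the shut fingers; the grasp point (between the pads) lies 19 mm behind it; y points along the fingers, z is the direction in which the jaws open and shut, and the axes are right-handed (so a half turn about y gives the same grasp; the last joint's range is limited). The gripper opens to 85 mm and grips with 20 to 120 N. Pads are 22 mm wide; open, the fingers measure 114 mm over their backs; the gripper's body (76 mm by 85 mm) begins 54 mm behind the grasp point. The pads swing forward as they close: fully open they stand 13 mm farther back than shut.
Start: joints at [-1.29, 0.053, 1.613, -0, 1.476, -0.119], TCP at [0.243, -0.576, 0.231] pointing down, gripper open.
Joint ranges: [-3.01, 3.01], [-1.01, 2.22], [0.06, 2.58], [-1.02, 4.17], [0.09, 2.62], [-3.14, 3.14]. Speed limits (rad/s): [2.57, 2.57, 3.14, 3.14, 3.14, 3.14].

### API

Orientations are given as [roll, pitch, yaw] about the fixed x, y, z axes, in that order (R = Rz(yaw) Ry(pitch) Rx(roll)).
In Python, from rig import arm gives the robot as it stands. Calls block until the motion is done:
- arm.move_ptp(position, orientation): joint-space move of the TCP to a pose.
- arm.servo_line(position, rotation=None, vel=0.15): straight line of the TCP; rotation=None keeps the orientation; vel is the mean speed in m/s.
- arm.move_j(angles): joint-space move.
- arm.set_gripper(opening, newtons=None): finger opening in m; newtons is the grip in N (None keeps the last); returns when the fingers have stopped.
- arm.sleep(seconds).
- arm.inverse_kinematics(position, orientation): joint angles nearest the present ones, or None.
- arm.observe(): the state.
- arm.get_image(name): name is "scene" or "top" or "wrist"; returns a dict with "color" (480x640x3 uint8, blue, green, red), "fx", "fy", "cx", "cy" (pixels), "rvec" (rotation vector, rad) and "tvec" (3), from world to camera coordinates, as OpenCV has them; the wrist camera has in their place "tool_from_camera" (4x4, takes a point from camera to tool coordinates, whose origin is the TCP and whose axes are the tool frame's). Camera axes: x right, y down, z forward; pixel columns grow to the right and rows downward; lengths in m; the calibration is good to about 2 mm. A picture is of the moment at which its call begins: read the wrist's pose just before it. There is no depth.
A pose or a line that the arm cannot do raises arm.IKError and nothing moves.
- arm.finish_job(): hands the job in, once; it reports no verdict.
Trained networks look in the newest picture that a camera, given by its name, has taken for a name from the list of things; names that differ only in an ending like _2 or _b are one class to them, and where a whole thing is asked for, a point or a joint stands for the part that bears it (a point fixed in the world has none). Each returns a list of dicts, best first, with "confidence" (0 to 1); they miss things now and then, are a little off and sometimes report something else, mostly with a low value. They report only what shows in the picture. A call takes as long as a camera call.
- arm.search_frame(camera, thing): "box" ([centre column, centre row, width, height] as shares, 0 to 1, of the picture: columns of its width, rows of its height, round what is visible of it).
- arm.place_of(camera, thing): "at" ([column, row] as shares, 0 to 1, of the picture: columns of its width, rows of its height: a listed point, or the origin of a listed thing).
The state is a dict: "clock": time; "qpos": joint angles; "dq": joint speeds; "joint_torque": joint torques, N m; "tcp_pos": TCP position; "orientation": TCP orientation; "contact_force": force on the tool from outside, world axes, zero at the start; "moment": the same for the moment, N m; "grip_width": finger opening in m.
Only numpy, scipy, OpenCV 4.12 (cv2) and the standard library are available. Lean on these libraries where they do the work, as an engineer would, in place of code of your own. Each camera call takes 0.05 s, during which the arm holds its last target.

## Working session

There is one attempt and no reset: what is moved stays moved. The work goes in short steps, each a Python script; the robot and the scene stay as the last script left them, time stands still between calls to the robot, and variables do not carry over. Pictures are saved under pics/ and viewed, and the job is handed in when it is done.

```bash
mkdir -p pics; ls
python3 - <<'E'
from rig import arm
import cv2
s=arm.observe();print(s)
for c in ["scene","top","wrist"]:
    im=arm.get_image(c);cv2.imwrite(f"pics/{c}0.png",im["color"])
    print(c,{k:v for k,v in im.items() if k!="color"})
    print(arm.place_of(c,"twin_knob"));print(arm.search_frame(c,"twin_knob"));print(arm.search_frame(c,"single_turn"))
E
```

```text
pics
{'clock': 0.0, 'qpos': array([-1.29001496e+00,  5.33828624e-02,  1.61430356e+00,  9.03754990e-06,
        1.47601651e+00, -1.18991641e-01]), 'dq': array([-0.00064563, -0.00093738,  0.00046228,  0.00014178, -0.00075716,
       -0.00024213]), 'joint_torque': array([ 3.29103903e-03, -3.93671143e+01, -3.70175958e+01,  1.94202189e-04,
        6.95652081e-03,  7.03009661e-06]), 'tcp_pos': array([ 0.24308703, -0.57510393,  0.2300412 ]), 'orientation': array([-1.57289061e+00,  2.59444306e-04, -2.74182079e+00]), 'contact_force': array([ 1.00637776, -0.08525247, -0.45200429]), 'moment': array([ 0.01008893, -0.03322027,  0.01978431]), 'grip_width': 0.08523883844317655}
scene {'fx': 488.3229469434663, 'fy': 488.3229469434663, 'cx': 320.69282909019574, 'cy': 237.23226702733862, 'rvec': array([ 0.78267617, -2.25438581,  1.43839384]), 'tvec': array([0.45601653, 0.24838625, 0.58118499])}
[{'at': [0.4242, 0.59], 'confidence': 0.61}]
[{'box': [0.4295, 0.606, 0.0645, 0.0796], 'confidence': 0.62}]
[{'box': [0.5784, 0.4476, 0.0428, 0.0552], 'confidence': 0.72}]
top {'fx': 447.27634840653354, 'fy': 447.27634840653354, 'cx': 322.5791232259976, 'cy': 238.29554938892625, 'rvec': array([ 2.18199883, -2.03120158,  0.20322905]), 'tvec': array([-0.01121313,  0.57485799,  0.85583159])}
[{'at': [0.405, 0.5017], 'confidence': 0.65}]
[{'box': [0.4033, 0.5098, 0.0506, 0.0642], 'confidence': 0.7}]
[{'box': [0.675, 0.4887, 0.0484, 0.0663], 'confidence': 0.67}]
wrist {'fx': 352.04271479800536, 'fy': 352.04271479800536, 'cx': 317.31867951830566, 'cy': 232.23386171862907, 'tool_from_camera': array([[ 7.58569184e-05,  9.58925406e-01,  2.83658351e-01,
        -7.07629363e-02],
       [-2.27279437e-04, -2.83658328e-01,  9.58925389e-01,
        -1.41475554e-01],
       [ 9.99999971e-01, -1.37210835e-04,  1.96426580e-04,
         7.16851012e-04],
       [ 0.00000000e+00,  0.00000000e+00,  0.00000000e+00,
         1.00000000e+00]])}
[]
[]
[]
```

View pics/scene0.png

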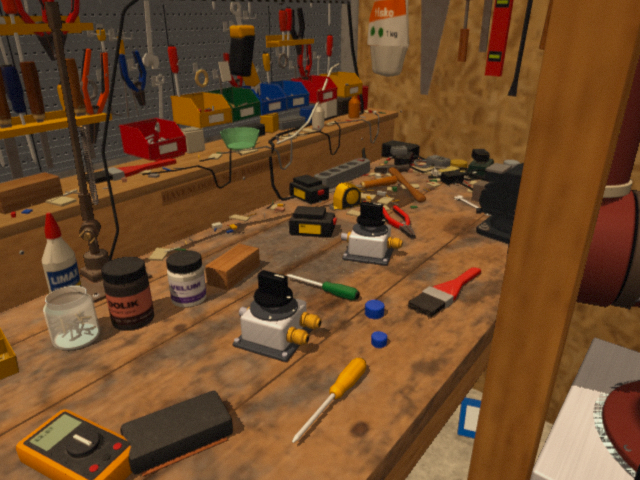

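View pics/top0.png

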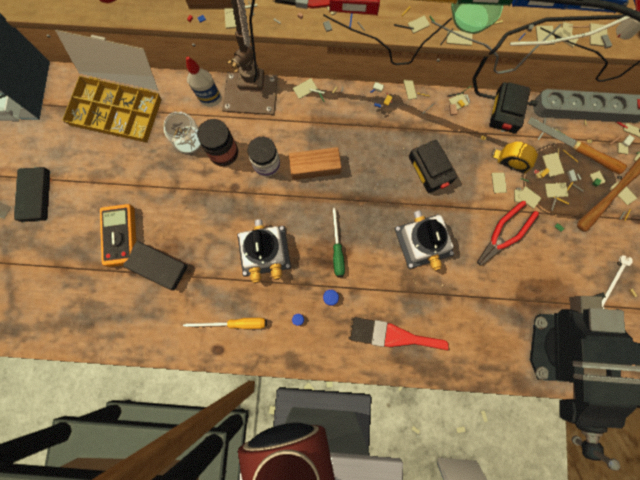

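The twin block (two brass couplings) is at about (265,248) in the top view and (275,315) in the scene view. The single block is at (427,240). The detections match both. Next I compute the position and zoom in for the orientation.

```bash
cat > h.py <<'E'
import numpy as np,cv2
def ray(im,px):
    R=cv2.Rodrigues(im["rvec"])[0];t=im["tvec"]
    d=R.T@np.array([(px[0]-im["cx"])/im["fx"],(px[1]-im["cy"])/im["fy"],1]);return -R.T@t,d
def onz(im,px,z):
    o,d=ray(im,px);return o+d*(z-o[2])/d[2]
def proj(im,P):
    return cv2.projectPoints(np.atleast_2d(np.float64(P)),im["rvec"],im["tvec"],np.array([[im["fx"],0,im["cx"]],[0,im["fy"],im["cy"]],[0,0,1.]]),None)[0].reshape(-1,2)
E
python3 - <<'E'
from rig import arm
from h import *
ims={c:arm.get_image(c) for c in ["scene","top"]}
for c,p in [("scene",(.4242*640,.59*480)),("top",(.405*640,.5017*480))]:
    print(c,onz(ims[c],p,.097))
t=ims["top"]["color"]
a=cv2.resize(t[210:290,225:325],None,fx=7,fy=7,interpolation=cv2.INTER_CUBIC);cv2.imwrite("pics/topz.png",a)
t=ims["scene"]["color"]
a=cv2.resize(t[260:360,225:335],None,fx=6,fy=6,interpolation=cv2.INTER_CUBIC);cv2.imwrite("pics/scz.png",a)
E
```

```text
scene [0.5503599  0.15868303 0.097     ]
top [0.55251127 0.15258915 0.097     ]
```

View pics/topz.png

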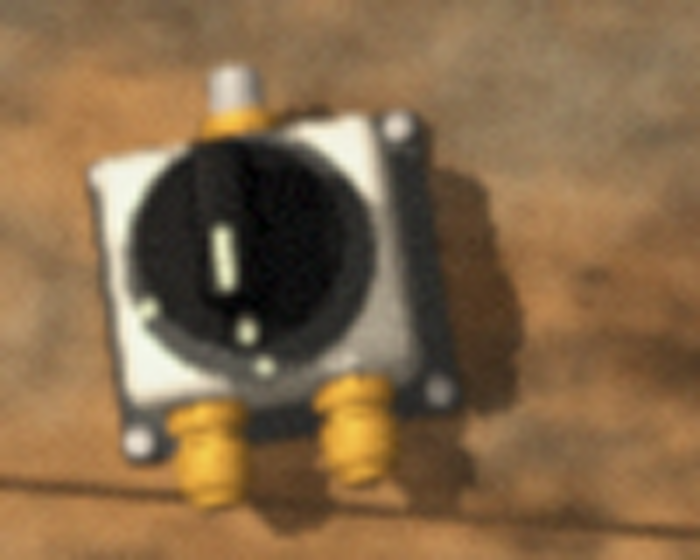

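View pics/scz.png

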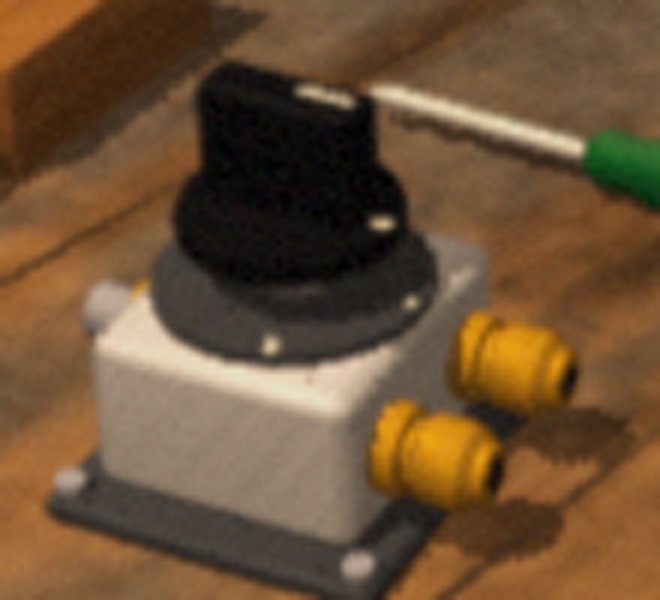

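```bash
cat >> h.py <<'E'
from scipy.spatial.transform import Rotation as Ro
def wim(arm):
    s=arm.observe();im=dict(arm.get_image("wrist"))
    T=np.eye(4);T[:3,:3]=Ro.from_euler("xyz",s["orientation"]).as_matrix();T[:3,3]=s["tcp_pos"]
    M=np.linalg.inv(T@im["tool_from_camera"]);im["rvec"]=cv2.Rodrigues(M[:3,:3])[0].ravel();im["tvec"]=M[:3,3]
    return im
E
python3 - <<'E'
from rig import arm
from h import *
im=arm.get_image("top")
z=lambda u,v:(225+(u+.5)/7-.5,210+(v+.5)/7-.5)
a=onz(im,z(221,228),.1135);b=onz(im,z(229,290),.1135);print(a,b)
d=a-b;print("ptr yaw",np.arctan2(d[1],d[0]))
# block front from couplings & base screws
for p in [(138,442),(440,390),(400,125)]: print(onz(im,z(*p),.008))
for k in [0,np.pi]:
  for y in [0.05,0.05-1.22]:
    print(k,y,arm.inverse_kinematics([.551,.156,.2],[-np.pi/2,0,y+k]))
print(proj(im,[.551,.156,.1135]))
E
```

```text
[0.54635726 0.15547747 0.1135    ] [0.52933128 0.15153176 0.1135    ]
ptr yaw 0.22772688434285676
[0.4982477  0.19191936 0.008     ]
[0.52070379 0.10161299 0.008     ]
[0.60254407 0.12131913 0.008     ]
0 0.05 [ 0.14596442 -0.0501165   1.76853056  0.          1.42317859 -1.47483191]
0 -1.17 [ 0.14596442 -0.0501165   1.76853056  0.          1.42317859 -0.25483191]
3.141592653589793 0.05 [ 1.45964420e-01 -5.01164983e-02  1.76853056e+00 -4.44089210e-16
  1.42317859e+00  1.66676075e+00]
3.141592653589793 -1.17 [ 0.14596442 -0.0501165   1.76853056  0.          1.42317859  2.88676075]
[[256.11923198 239.76028434]]
```

Run:
```python
from rig import arm
from h import *
arm.move_ptp([.551,.156,.215],[-np.pi/2,0,.23])
im=wim(arm)
print(arm.observe()["clock"],arm.observe()["tcp_pos"],arm.observe()["orientation"])
r=arm.place_of("wrist","twin_knob");print(r)
for q in r: print(onz(im,(q["at"][0]*640,q["at"][1]*480),.097))
cv2.imwrite("pics/w1.png",im["color"])
print(proj(im,[.551,.156,.1135]))
np.save("w1.npy",im,allow_pickle=True)
```

```text
3.6 [0.55123421 0.15533369 0.21499444] [-1.57094081e+00 -1.80548297e-05  2.28800049e-01]
[{'at': [0.495, 0.4675], 'confidence': 0.67}]
[0.54874903 0.15327101 0.097     ]
[[319.73426088 234.104459  ]]
```

View pics/w1.png

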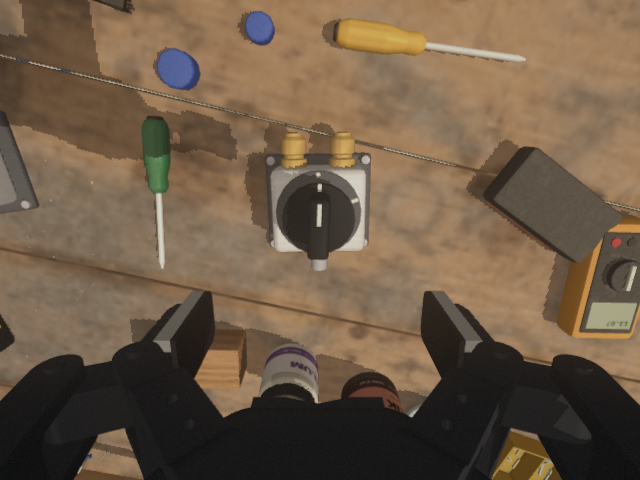

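The wrist view shows the twin block ahead of the gripper. The pointer line is vertical at column 319, rows 203–228, pointing to the white dot near (318,175). The bar lines up with the jaws. I zoom in to pin the bar centre.

Run:
```python
from h import *
im=np.load("w1.npy",allow_pickle=True).item()
c=im["color"].copy()
k=6;x0,y0=265,150
a=cv2.resize(c[y0:y0+125,x0:x0+110],None,fx=k,fy=k,interpolation=cv2.INTER_CUBIC)
a=cv2.convertScaleAbs(a,alpha=1.8,beta=20)
yaw=.229;R=np.array([[np.cos(yaw),-np.sin(yaw)],[np.sin(yaw),np.cos(yaw)]])
for ctr,col in [((.5488,.1533),(0,0,255)),((.551,.156),(0,255,0))]:
    q=np.array([[-.023,-.008],[.023,-.008],[.023,.008],[-.023,.008]])@R.T+ctr
    p=proj(im,np.c_[q,[.1135]*4]);p=((p-[x0,y0]+.5)*k).astype(np.int32)
    cv2.polylines(a,[p],True,col,1)
    th=np.linspace(0,6.28,60);q=np.c_[.03*np.cos(th)+ctr[0],.03*np.sin(th)+ctr[1],th*0+.0805]
    cv2.polylines(a,[((proj(im,q)-[x0,y0]+.5)*k).astype(np.int32)],True,col,1)
cv2.imwrite("pics/w1z.png",a[:600])
```

```text
(no output)
```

View pics/w1z.png

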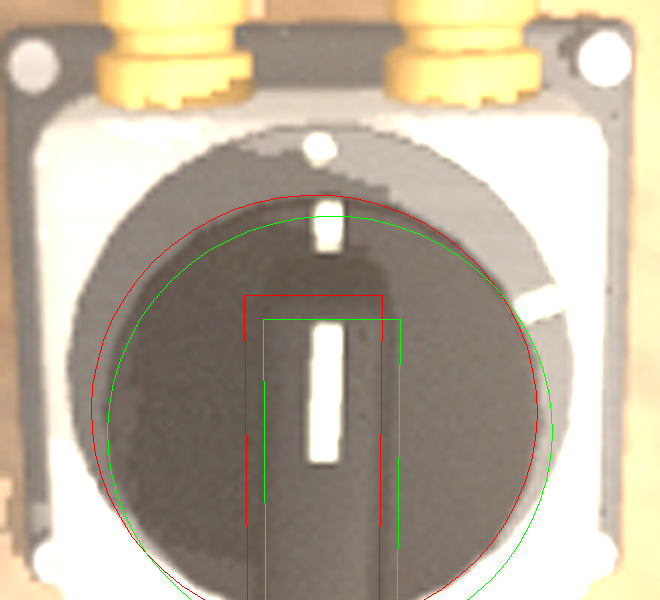

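Run:
```python
from rig import arm
from h import *
O=[-np.pi/2,0,.229]
arm.set_gripper(.05,60)
arm.servo_line([.5486,.1547,.135],O,vel=.12)
arm.servo_line([.5486,.1547,.084],vel=.06)
def st(t):
    s=arm.observe();print(t,round(s["clock"],2),s["tcp_pos"].round(4),s["contact_force"].round(1),s["moment"].round(2),round(s["grip_width"],4))
st("down")
arm.set_gripper(0.0,60);st("grip")
im=arm.get_image("wrist");cv2.imwrite("pics/w2.png",im["color"])
```

```text
down 5.91 [0.549  0.1548 0.0845] [0.7 0.4 0.9] [ 0.04 -0.01  0.  ] 0.05
grip 6.31 [0.5487 0.1553 0.0847] [-2.3  1.9  4.4] [0.38 0.3  0.03] 0.0149
```

View pics/w2.png

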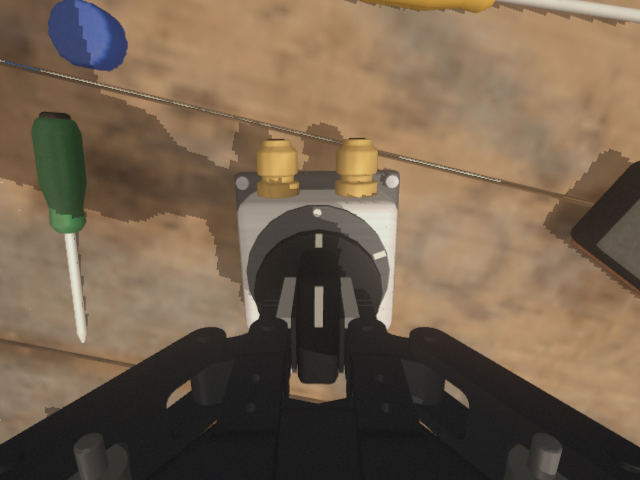

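The jaws hold the bar (about 15 mm wide, 16 expected), with the pointer centred at (318,305). Now I press.

Run:
```python
from rig import arm
from h import *
def st(t):
    s=arm.observe();print(t,round(s["clock"],2),s["tcp_pos"].round(4),s["contact_force"].round(1),s["moment"].round(2),round(s["grip_width"],4))
s=arm.observe();p=s["tcp_pos"]
x,y=.5485,.1550
for z in [.079,.0745,.0735]:
    arm.servo_line([x,y,z],vel=.02);st("press")
im=wim(arm);cv2.imwrite("pics/w3.png",im["color"])
```

```text
press 6.76 [0.5488 0.1553 0.0797] [-3.2  2.5  6.5] [ 0.45  0.53 -0.06] 0.0153
press 7.13 [0.5488 0.1553 0.0755] [-3.9  2.4  6.8] [ 0.32  0.65 -0.01] 0.015
press 7.38 [0.5488 0.1553 0.0747] [-5.   2.8  8.5] [ 0.31  0.68 -0.01] 0.0153
```

View pics/w3.png

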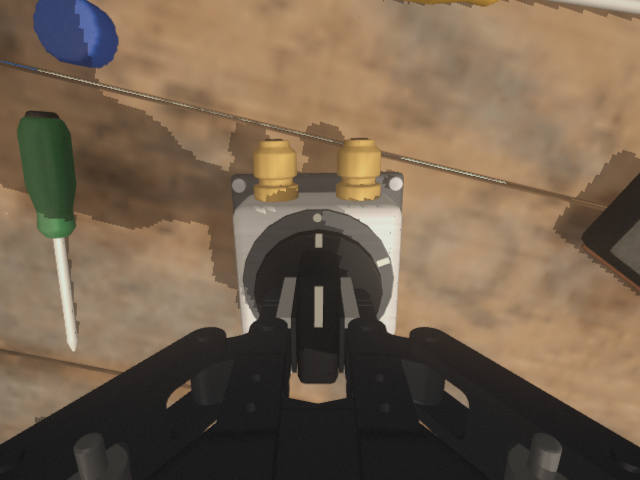

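Knob moved down with the gripper (about 10 mm, force near the spring's). I press a little more, then turn in steps while watching the moment.

Run:
```python
from rig import arm
from h import *
def st(t):
    s=arm.observe();print(t,round(s["clock"],2),s["tcp_pos"].round(4),s["contact_force"].round(1),s["moment"].round(2),round(s["grip_width"],4),"yaw",s["orientation"][2].round(3));return s
x,y,z=.5485,.1550,.0725
arm.servo_line([x,y,z],vel=.02);st("press")
for a in [.1,.25,.45,.65,.85,1.0,1.1]:
    arm.move_ptp([x,y,z],[-np.pi/2,0,.229-a]);s=st(a)
    if abs(s["moment"][2])>1.0 or np.linalg.norm(s["contact_force"])>30: print("STOP");break
im=wim(arm);cv2.imwrite("pics/w4.png",im["color"])
```

```text
press 7.68 [0.5488 0.1553 0.0737] [-4.   2.7  8.3] [ 0.34  0.73 -0.03] 0.0152 yaw 0.229
0.1 7.93 [0.5488 0.1554 0.0738] [-4.3  2.4  9.6] [ 0.41  0.74 -0.06] 0.0147 yaw 0.129
0.25 8.2 [0.5488 0.1557 0.0738] [-4.7  3.   8.8] [ 0.57  0.83 -0.02] 0.0146 yaw -0.021
0.45 8.51 [0.5488 0.156  0.0739] [-3.9  4.4  9.3] [ 0.68  0.75 -0.05] 0.0154 yaw -0.221
0.65 8.82 [0.5489 0.1562 0.0739] [-3.4  5.1  8.3] [ 0.85  0.8  -0.03] 0.0148 yaw -0.421
0.85 9.12 [0.549  0.1565 0.074 ] [-4.2  6.1  9.2] [1.03 0.73 0.03] 0.0148 yaw -0.621
1.0 9.39 [0.5492 0.1567 0.0741] [-3.2  5.9  9.8] [ 1.08  0.66 -0.  ] 0.0151 yaw -0.771
1.1 9.64 [0.5493 0.1568 0.0742] [-4.3  6.2  8.5] [ 1.17  0.64 -0.02] 0.015 yaw -0.871
```

View pics/w4.png

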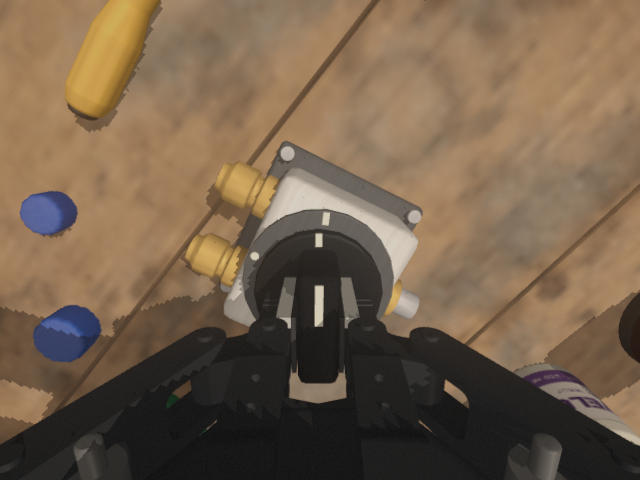

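The knob turned with the gripper: the pointer at (319,240) is almost at the bar mark (326,218). I continue to the stop.

Run:
```python
from rig import arm
from h import *
def st(t):
    s=arm.observe();print(t,round(s["clock"],2),s["tcp_pos"].round(4),s["contact_force"].round(1),s["moment"].round(2),round(s["grip_width"],4),"yaw",s["orientation"][2].round(3));return s
x,y,z=.5485,.1550,.0725
for a in [1.15,1.18,1.21,1.24,1.27,1.30]:
    arm.move_ptp([x,y,z],[-np.pi/2,0,.229-a]);s=st(a)
    if abs(s["moment"][2])>.5 or np.linalg.norm(s["contact_force"])>30: print("STOP");break
im=wim(arm);cv2.imwrite("pics/w5.png",im["color"])
```

```text
1.15 9.94 [0.5494 0.1568 0.0742] [-3.   7.   8.2] [ 1.27  0.64 -0.05] 0.0151 yaw -0.921
1.18 10.19 [0.5493 0.1569 0.0742] [-2.3  8.   8.2] [1.18 0.6  0.01] 0.0148 yaw -0.951
1.21 10.44 [0.5494 0.1569 0.0743] [-2.6  6.6  8.2] [1.24 0.64 0.18] 0.0149 yaw -0.981
1.24 10.69 [0.5494 0.157  0.0743] [-3.9  7.3  7.6] [1.31 0.63 0.66] 0.0151 yaw -1.009
STOP
```

View pics/w5.png

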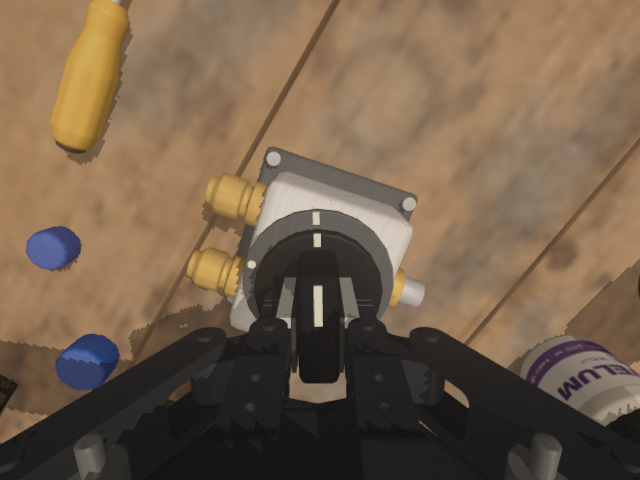

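The turning moment jumped to 0.66 N m at the stop, and the pointer lines up with the bar mark. Now I let go and back off upward.

Run:
```python
from rig import arm
from h import *
arm.set_gripper(.06)
s=arm.observe();print(s["clock"],s["contact_force"].round(1),s["grip_width"])
arm.servo_line([.5485,.155,.135],vel=.1)
arm.servo_line([.5485,.155,.215],vel=.15)
arm.sleep(.2)
im=wim(arm);cv2.imwrite("pics/w6.png",im["color"])
r=arm.place_of("wrist","twin_knob");print(r)
for q in r: print(onz(im,(q["at"][0]*640,q["at"][1]*480),.097))
s=arm.observe();print(s["clock"],s["contact_force"].round(1))
t=arm.get_image("scene")["color"]
cv2.imwrite("pics/s6.png",cv2.resize(t[190:370,200:440],None,fx=3.3,fy=3.3,interpolation=cv2.INTER_CUBIC))
```

```text
11.2417 [2.1 1.1 4.7] 0.05956019684746627
[{'at': [0.5012, 0.4752], 'confidence': 0.83}]
[0.54897924 0.15432057 0.097     ]
13.0 [ 0.4  0.3 -1.1]
```

View pics/w6.png

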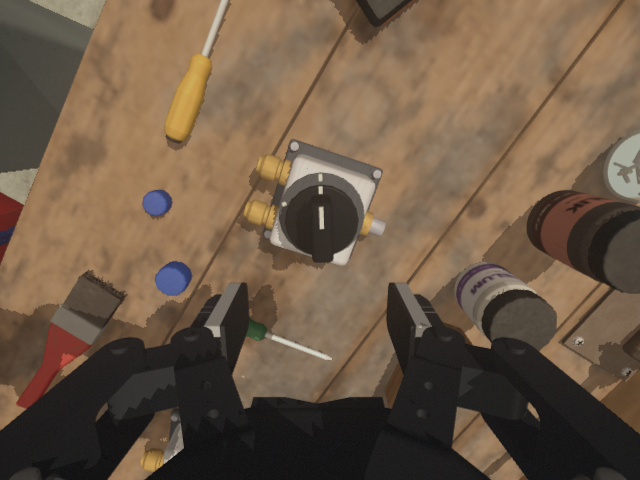

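View pics/s6.png

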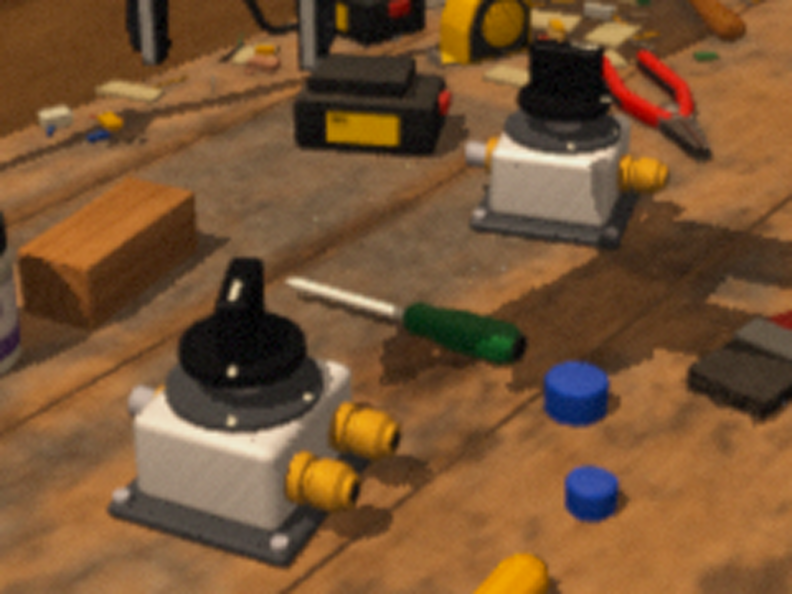

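The pointer is on the bar mark. The knob stands up again: its bar top is at scene row ~268, against ~271 before, with the gap below the skirt visible. The single knob still points at its dot.

Run:
```python
from rig import arm
arm.finish_job();print(arm.observe()["clock"])
```

```text
the job is handed in; nothing more can be done
the job is handed in; nothing more can be done
```

The air on the twin-coupling block is open, and I never touched the single block. I gripped the twin block's knob, pressed it about 11 mm down, turned it clockwise to the stop, let go, and lifted clear before handing in.

- **Turn:** the turning moment rose to 0.66 N m at about 1.24 rad of wrist turn, which is the firm stop. The pointer lines up with the white bar mark.
- **Spring back:** the scene picture shows the knob up again, with the gap under its skirt visible.
- **Single block:** its knob looks unchanged in the scene picture, with the pointer still on the shut dot.
- **Limits:** the last clock reading before handing in was 13.0 s of the 29 s allowed. Contact forces I read stayed under about 12 N, and the robot was touching nothing at the end.
- **Disagreement:** the scene and top cameras put the knob about 6 mm apart in y. I used the wrist camera's close view instead, and the grip then sat centred on the bar.

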